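Dip the rinse tank with the depth gauge and show the tip

ROBOT

A 6-joint arm with a two-finger parallel gripper is mounted at the origin on the work surface. World frame = base frame: x ahead of the robot, y to its left, z up, the work surface at z = 0. Lengths are in m, angles in rad, forces in N, time in s.
With the tool pointing down it reaches from about 0.25 to 0.775 m from the base axis. Payload 4 kg.
Tool frame: the origin (TCP) lies on the centre line of the jaws, within the pads' length; the fingertips stand 8 mm ahead of it and the grasp point (between the pads) lies 11 mm behind it; z points along the fingers, y is the direction in which the jaws open and shut (so a half turn about z gives the same grasp; the last joint's range is limited). The gripper opens to 94 mm and grips with 3 to 60 N. Pads are 16 mm wide; open, the fingers measure 119 mm over their backs; the gripper's body (75 mm by 177 mm) begins 78 mm behind the grasp point.
Start: joints at [-1.403, 0.087, 1.371, -0, 1.684, -0.103], TCP at [0.147, -0.53, 0.214] pointing down, gripper open.
Joint ranges: [-3.1, 3.1], [-0.76, 2.03], [0.27, 2.55], [-1.08, 4.22], [0.17, 2.65], [-2.57, 2.57]. Speed limits (rad/s): [2.79, 2.79, 3.14, 3.14, 3.14, 3.14].

INTERFACE

Orientations are given as [roll, pitch, yaw] about the fixed x, y, z axes, in that order (R = Rz(yaw) Ry(pitch) Rx(roll)).
In Python, from bench import * gives the robot as it stands.
- The arm moves only by the tool step_arm, never from a script. Its argument "steps" is a list of rows, each an object of numbers: "jaw": the opening, from 0 (shut) to 1 (fully open); "tx", "ty", "tz": the shift along the tool's x, y, z in m; "ax", "ay", "az": the turn, a rotation vector about the tool's x, y, z in rad. In form: [{"jaw": .., "tx": .., "ty": .., "tz": .., "ax": .., "ay": .., "az": ..}, ...]. A call has 1 to 8 rows; each row is the pose to reach, as a shift and turn from the pose measured when the call began, along the tool's axes at that moment; what a row does not reach only later rows make up. A row lasts 1/10 s, in which the tool goes at most 50 mm and 8.59 degrees, less where a joint would pass 70% of its speed; a pose out of reach is approached as far as the arm can. A call with a gripper value outside its range is refused whole. The fingers move at their own pace and stop on an object; the grip force is fixed at half the most. Time passes only in rows, so rows that repeat a pose let the fingers close. It gives the time, the measured TCP pose, the force and the opening at its end, in the units of the state.
- get_obs(): the state, without advancing time (a new reading comes with each control period).
- snapshot(name): name is "scene" or "top" or "wrist"; returns (picture, depth): 480x640x3 uint8, red, green, blue; 480x640 float32, m along the optical axis (not along the pixel's ray), 0 where there is no reading.
- camera_model(name): a dict with "intrinsics" (3x3 intrinsics, pixels), "origin" and "orientation" of the camera in the world. Camera axes: x right, y down, z forward; pixel columns grow to the right and rows downward; lengths in m; the calibration is good to about 2 mm. The wrist camera is an equidistant fisheye: a pixel r from the principal point sees the ray r / f radians off the axis. A picture is of the moment at which its call begins: read the wrist's pose just before it. camera_model takes no time and is no camera call; for the wrist camera it gives the pose at the moment of the call.
- close_job(): hands the job in, once; it reports no verdict.
Trained networks look in the newest picture that a camera, given by its name, has taken for a name from the list of things; names that differ only in an ending like _2 or _b are one class to them, and where a whole thing is asked for, a point or a joint stands for the part that bears it (a point fixed in the world has none). Each returns a list of dicts, best first, with "confidence" (0 to 1); they miss things now and then, are a little off and sometimes report something else, mostly with a low value. They report only what shows in the picture. A call takes as long as a camera call.
- silhouettes(camera, query): "pixels" (480x640 bool, what is visible of it) and "rect" ([left, top, right, bottom] in pixels, round what is visible of it).
The state is a dict: "time": time; "joint_positions": joint angles; "qvel": joint speeds; "joint_torque": joint torques, N m; "tool_pos": TCP position; "ee_rot": TCP orientation; "wrist_force": force on the tool from outside, world axes, zero at the start; "wrist_torque": the same for the moment, N m; "width": finger opening in m.
Only numpy, scipy, OpenCV 4.12 (cv2) and the standard library are available. Lean on these libraries where they do the work, as an engineer would, in place of code of your own. Each camera call takes 0.05 s, during which the arm holds its last target. There are 200 camera calls.

TASK

Check the level in the rinse tank: lift the depth gauge from its rack by the handle, press the readout box's small recessed zero button with the tip of the gauge rod, then slide the rod gently down the tank's slanted guide tube until the collar stops against the tube's mouth. Draw it right out again and finish still holding the gauge in the air, rod level, touching nothing but the gripper, with its tip 5 to 10 cm above the middle of the white tile for reading. Do not knock over or shift the jar, the can and the cup.

Things in the scene. Friction and masses are not known exactly. Their poses are not given: they have to be found in the camera images.
- gauge: depth gauge, 120 to 190 g, lying level in its rack. Origin at the centre of its wooden handle, 70 long (x), 18 wide (y), 22 high (z): grip it here across y. x runs along the rod to the tip, z is up at the start. Collar disc, 36 diameter, x = 35 to 41 mm; then a round steel rod, 8 diameter, to x = 141. Square tail 8 x 8, x = -35 to -70. Centre of mass 14 mm ahead of the origin
- gauge_tip (a point): end of the gauge rod, on its axis, 141 mm ahead of the gauge's origin; axes as the gauge
- collar_face (a point): centre of the collar's front face, 41 mm ahead of the gauge's origin (100 mm behind the tip); axes as the gauge
- rack: fixed dark wooden rack, base 190 x 60, origin on the table below the resting gauge's handle. Two posts, 30 wide (y), 8 thick, tops at z = 73, with open-topped notches 11 wide (floor at z = 61), at x = -85 (under the rod) and x = 57.5 (under the tail). The gauge's axis rests at z = 65, its tip towards the rack's -x; it lifts straight up
- console: fixed white plastic readout box, 125 x 90, about 100 high, origin under it on the table (x = -85 to 40). Its sloped face looks to its +x and up, outward normal (cos 35 deg, 0, sin 35 deg) in its frame. In the middle of that face, at (20, 0, 75) mm, is a round recess of 20 mm diameter with the zero button at its bottom
- zero_top (a point): centre of the top of the round black zero button, 16 mm diameter, 7 mm below the rim of the recess when not pressed; its z axis is the outward normal of the sloped face (out of the recess)
- zero_button (a joint): travel of the zero button in m: 0 out, 0.005 fully pressed, about 1.2 N to start and 4.2 N for full travel; springs back
- tank: fixed white-painted steel rinse tank, 176 x 146 mm, deck 70 mm high, origin on the table under the edge of its +x side (it extends to x = -173), black filler cap on the deck to 86 mm. The guide tube rises from the deck towards +x.
- tube: slanted steel guide tube of the tank. Origin at the centre of its mouth, (30, 0, 105) mm in the tank's frame; z points out of the tube along its axis, 35 deg above level towards the tank's +x. Flared mouth, 33 outside, 27 inside diameter, narrowing over 20 mm to a 12 mm bore; 85 long, open below, with room for all 100 mm of rod ahead of the collar
- tile: fixed white ceramic tile, 100 x 100 x 8 mm, origin at the centre of its underside on the table
- jar: bystander: closed glass jar, 60 diameter, 85 high, origin at the centre of its underside
- can: bystander: closed steel can, 66 diameter, 80 high, origin at the centre of its underside
- cup: bystander: open white plastic cup, 72 diameter, 80 high, origin at the centre of its underside

How it is judged:
On the way, in this order (a step that is already met when the one before it is completed fails the run):
1. the zero button is pressed at least 3.5 mm with the gauge's tip (value of joint zero_button above 0.0035 m and distance between gauge_tip and zero_top below 0.009 m), for 0.1 s.
2. the rod is in the guide tube with its collar against the mouth (within 3 mm) (distance between collar_face and tube below 0.007 m and z of collar_face in the frame of tube below 0.003 m and angle between the x axis of gauge and the z axis of tube, either way round below 0.12 rad), for 0.2 s.
3. the rod is drawn right out of the tube (contact force between the fingers and gauge above 1 N and z of gauge_tip in the frame of tube above 0.005 m), for 0.1 s.
At the end, for the whole second after the job is handed in: the gauge is held by the fingers alone and at rest, its rod level within 7 degrees, its tip 40 to 130 mm above the table and within 30 mm (level) of the tile's centre, touching none of tile, rack, tank, console, jar, can and cup; the zero button is out again (contact force between the fingers and gauge above 1 N and height (world z) of gauge_tip between 0.04 and 0.13 m and angle between gauge's own x axis and vertical between 1.441 and 1.701 rad and horizontal distance between gauge_tip and tile below 0.03 m and height (world z) of gauge above 0.035 m and value of joint zero_button below 0.0015 m and linear speed of gauge below 0.03 m/s and contact force between gauge and tile below 0.05 N and contact force between gauge and rack below 0.05 N and contact force between gauge and tank below 0.05 N and contact force between gauge and console below 0.05 N and contact force between gauge and jar below 0.05 N and contact force between gauge and can below 0.05 N and contact force between gauge and cup below 0.05 N); the arm keeps its last pose, push and grip.
It fails at once if the jar is shifted more than 20 mm or tipped (distance of jar from where it was at the start of the episode above 0.02 m or angle between jar's own z axis and vertical above 0.3 rad).
It fails at once if the can is shifted more than 20 mm or tipped (distance of can from where it was at the start of the episode above 0.02 m or angle between can's own z axis and vertical above 0.3 rad).
It fails at once if the cup is shifted more than 20 mm or tipped (distance of cup from where it was at the start of the episode above 0.02 m or angle between cup's own z axis and vertical above 0.3 rad).
It fails at once if the gauge is forced against the tank with more than 45 N (contact force between gauge and tank above 45 N).
It also fails if it takes over 66 s, if anything falls off the work surface, if the arm or the gripper's body presses on something with over 40 N, if the wrist force passes 120 N, or if a joint passes its speed limit or range.

## Working session

There is one attempt and no reset: what is moved stays moved. The work goes in short steps, Python scripts to look and compute and a tool call to move; the robot and the scene stay as the last step left them, time stands still between calls to the robot, and variables do not carry over. Pictures are saved under pics/ and viewed, about 8 in all and at most 12, crops included, and the job is handed in when it is done.

Besides the shell and the picture viewer there is one more tool, called after "Call:" as a command line: name --argument value ..., lists and objects as JSON in quotes. step_arm: Moves the arm, as the interface text tells. Its arguments: {"type":"object","properties":{"steps":{"type":"array"}},"required":["steps"]}

```bash
mkdir -p pics
python3 - <<'E'
from bench import *
import cv2,numpy as np
print(get_obs())
for n in("scene","top"):
    p,d=snapshot(n); cv2.imwrite(f"pics/{n}0.png",p[:,:,::-1]); np.savez(f"{n}0.npz",p=p,d=d)
    m=camera_model(n);print(n,m)
    for q in("gauge","rack","console","tank","tube","tile","jar","can","cup","zero_button"):
        r=silhouettes(n,q)
        print(q,[(round(x["confidence"],2),[int(v) for v in x["rect"]],int(x["pixels"].sum())) for x in r[:3]])
        if r: np.save(f"{n}_{q}.npy",r[0]["pixels"])
E
```

```text
{'time': 0.0, 'joint_positions': array([-1.40307841e+00,  8.79585327e-02,  1.37222959e+00, -1.37711742e-05,
        1.68360009e+00, -1.03093242e-01]), 'qvel': array([ 0.00015906,  0.00083417,  0.00057146,  0.00108304,  0.00142829,
       -0.00158554]), 'joint_torque': array([ 6.56825032e-04, -3.40183747e+01, -3.02424109e+01,  7.18637975e-02,
        3.30903463e-02, -1.64185371e-04]), 'tool_pos': array([ 0.14703852, -0.52943488,  0.21231475]), 'ee_rot': array([-3.13940735e+00, -2.12331524e-04,  2.70809389e-01]), 'wrist_force': array([ 0.50142886, -0.10584347,  0.1594061 ]), 'wrist_torque': array([-0.02960958, -0.03091246, -0.02034695]), 'width': 0.09365240886991837}
scene {'intrinsics': array([[464.89528502,   0.        , 311.52857507],
       [  0.        , 464.89528502, 242.79718596],
       [  0.        ,   0.        ,   1.        ]]), 'origin': array([ 0.83702628, -0.63536662,  0.81457069]), 'orientation': array([-2.37094441,  0.00793517,  0.46876401])}
gauge [(0.89, [149, 306, 211, 383], 749)]
rack [(0.89, [153, 323, 232, 412], 2340), (0.49, [312, 191, 337, 205], 202)]
console [(
[... 521 characters left out ...]
([0.39245581, 0.00679229, 1.24581594]), 'orientation': array([-3.0397727 , -0.02632503, -1.59567711])}
gauge [(0.92, [452, 251, 483, 344], 708)]
rack [(0.95, [442, 246, 488, 331], 1614), (0.21, [455, 250, 482, 342], 663)]
console [(0.79, [350, 247, 410, 315], 2546)]
tank [(0.86, [202, 252, 288, 354], 5970)]
tube [(0.83, [245, 251, 259, 281], 269)]
tile [(0.95, [135, 259, 179, 305], 2011), (0.5, [452, 252, 486, 345], 706)]
jar [(0.84, [308, 138, 333, 171], 706)]
can [(0.58, [219, 152, 249, 188], 909)]
cup [(0.81, [386, 138, 423, 175], 960), (0.55, [205, 251, 290, 359], 5999), (0.2, [246, 252, 259, 280], 298)]
zero_button [(0.75, [202, 251, 292, 356], 5975), (0.57, [136, 261, 180, 308], 1974)]
```

Run:
```python
import cv2
t=cv2.imread("pics/top0.png");s=cv2.imread("pics/scene0.png")
cv2.imwrite("pics/top0c.png",cv2.resize(t[120:370,120:500],None,fx=2.1,fy=2.1,interpolation=cv2.INTER_CUBIC))
cv2.imwrite("pics/scene0c.png",cv2.resize(s[140:430,130:440],None,fx=2,fy=2,interpolation=cv2.INTER_CUBIC))
```

```text
(no output)
```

View pics/top0c.png

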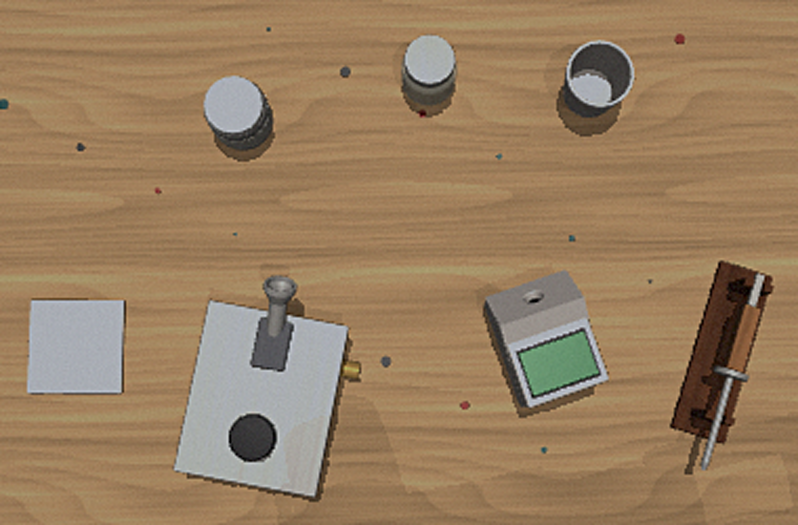

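View pics/scene0c.png

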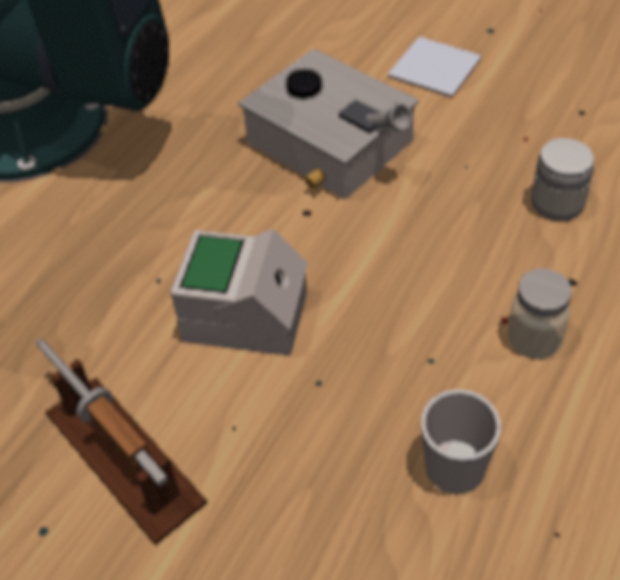

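The top view has the tile, tank (tube mouth at about full-image pixel (253,257)), console (recess at (374,261)), rack and gauge in a row. The gauge tip points towards the robot at about (456,341). Jar, can and cup lie farther out. The detections match the pictures, apart from a few low-confidence ones. Next I'll fit poses from depth.

```bash
cat > h.py <<'E'
import numpy as np,cv2
from scipy.spatial.transform import Rotation as Ro
def E(e): return Ro.from_euler('xyz',e).as_matrix()
def rays(m,uv):
    K=np.array(m["intrinsics"]);uv=np.asarray(uv,float).reshape(-1,2)
    return np.c_[(uv[:,0]-K[0,2])/K[0,0],(uv[:,1]-K[1,2])/K[1,1],np.ones(len(uv))]
def cloud(m,d,mask):
    v,u=np.nonzero(mask&(d>0)); return rays(m,np.c_[u,v])*d[v,u][:,None]@E(m["orientation"]).T+m["origin"]
def onz(m,uv,z):
    r=rays(m,uv)@E(m["orientation"]).T; return m["origin"]+r*((z-m["origin"][2])/r[:,2])[:,None]
def onz_px(m,P):
    q=(np.atleast_2d(P)-m["origin"])@E(m["orientation"]);return q[:,:2]/q[:,2:]*m["intrinsics"][0,0]+np.array(m["intrinsics"])[:2,2]
E
python3 - <<'E'
from bench import camera_model
from h import *
np.set_printoptions(precision=4,suppress=True)
for n in("top","scene"):
    m=camera_model(n);f=np.load(n+"0.npz");d=f["d"];p=f["p"]
    print("==",n)
    # table check
    for q in("gauge","tile","can","cup","jar","tube","rack","console","tank"):
        try:M=np.load(f"{n}_{q}.npy")
        except: continue
        P=cloud(m,d,M)
        if q!="gauge" and q!="tube":
            Me=cv2.erode(M.astype(np.uint8),np.ones((3,3)))>0;P=cloud(m,d,Me)
        print(q,len(P),"pct z",np.percentile(P[:,2],[2,25,50,75,98]),"mean",P.mean(0))
        if q=="gauge":
            G=P[(P[:,2]>.045)&(P[:,2]<.09)]
            c=np.median(G,0);a=np.linalg.svd(G-G.mean(0))[2][0];a*=-np.sign(a[0]);s=(G-G.mean(0))@a
            print(" axis",a,"yaw",np.degrees(np.arctan2(a[1],a[0])),"c",G.mean(0),"s",np.percentile(s,[0,.5,99.5,100]))
        if q in("console","tank","rack","tile","tube"):
            zz=P[:,2]
            # normals-based plane via ransac
            R=P.copy();rng=np.random.default_rng(0)
            for k in range(3 if q in("console","tank") else 1):
                best=None
                for _ in range(400):
                    i=rng.choice(len(R),3,False);nn=np.cross(R[i[1]]-R[i[0]],R[i[2]]-R[i[0]]);l=np.linalg.norm(nn)
                    if l<1e-6:continue
                    nn/=l;e=abs((R-R[i[0]])@nn)<.003
                    if best is None or e.sum()>best.sum():best=e
                Q=R[best];nn=np.linalg.svd(Q-Q.mean(0))[2][2];nn*=np.sign(nn[2])
                print("  plane",best.sum(),"n",nn,"c",Q.mean(0),"yaw",np.degrees(np.arctan2(nn[1],nn[0])),"el",np.degrees(np.arcsin(nn[2])))
                R=R[~best]
                if len(R)<100:break
        if q in("tank","rack","tile","console"):
            (c,wh,an)=cv2.minAreaRect((P[P[:,2]>np.percentile(P[:,2],20)][:,:2]*1000).astype(np.float32));print("  rect",c,wh,an)
E
```

```text
== top
gauge 704 pct z [0.0059 0.0671 0.0715 0.0763 0.0829] mean [ 0.4072 -0.3326  0.0661]
 axis [-0.946   0.3233 -0.0211] yaw 161.1303992029495 c [ 0.409  -0.3316  0.0724] s [-0.0927 -0.0911  0.1136  0.1164]
tile 1815 pct z [0.0043 0.0076 0.0094 0.011  0.0142] mean [0.4407 0.3574 0.0093]
  plane 1401 n [-0.0012  0.0001  1.    ] c [0.4413 0.3577 0.0093] yaw 173.1831106879266 el 89.9298193692564
  rect (440.28924560546875, 357.3053283691406) (96.4031982421875, 94.12422943115234) 88.55632781982422
can 772 pct z [0.0254 0.0729 0.08   0.0819 0.0852] mean [0.6759 0.1741 0.0738]
cup 820 pct z [0.0019 0.0083 0.0373 0.0648 0.0826] mean [ 0.7159 -0.2069  0.0384]
jar 590 pct z [0.0322 0.0623 0.0845 0.0868 0.0901] mean [ 0.7173 -0.0241  0.076 ]
tube 266 pct z [0.0813 0.0909 0.095  0.1061 0.119 ] mean [0.4763 0.1326 0.0979]
  plane 143 n [-0.6746  0.0311  0.7376] c [0.4686 0.1337 0.0993] yaw 177.36356872151237 el 47.52471773716791
rack 1236 pct z [0.0042 0.0072 0.0091 0.0112 0.0733] mean [ 0.4205 -0.3263  0.0135]
  plane 867 n [0.0084 0.0128 0.9999] c [ 0.4188 -0.3252  0.0086] yaw 56.88541441514
[... 2651 characters left out ...]
22 0.2513 0.5836] c [ 0.4781 -0.1292  0.0761] yaw 18.030623952952528 el 35.70492125976696
  rect (438.96673583984375, -143.1962890625) (119.43598937988281, 92.60883331298828) 18.849136352539062
tank 3824 pct z [0.0127 0.0504 0.0703 0.0723 0.0999] mean [0.3967 0.1248 0.0623]
  plane 1877 n [ 0.002  -0.0011  1.    ] c [0.384  0.1387 0.071 ] yaw -29.181789071548327 el 89.86915072187513
  plane 723 n [0.2088 0.9778 0.0153] c [0.372  0.0818 0.0381] yaw 77.94414457087039 el 0.8777164726469565
  plane 459 n [-0.9765  0.2122  0.0372] c [0.4623 0.1205 0.0372] yaw 167.74297169531027 el 2.12996689470872
  rect (400.87432861328125, 145.23193359375) (145.666748046875, 208.07571411132812) 77.4428939819336
```

```bash
cat >> h.py <<'E'
def delta(o,P,R):
    """tool-frame shift and rotvec from obs o to world TCP pose (P,R)"""
    R0=E(o["ee_rot"]);return np.round(R0.T@(np.asarray(P)-o["tool_pos"]),4),np.round(Ro.from_matrix(R0.T@R).as_rotvec(),4)
def toolR(yaw,tilt=0):
    """tool x = backwards along gauge; yaw of tool x, tilt = tip-down angle (deg)"""
    y,t=np.radians([yaw,tilt]);x=np.array([np.cos(t)*np.cos(y),np.cos(t)*np.sin(y),np.sin(t)])
    yy=np.array([np.sin(y),-np.cos(y),0]);return np.c_[x,yy,np.cross(x,yy)]
E
python3 - <<'E'
from bench import *
from h import *
print(delta(get_obs(),[.425,-.3395,.17],toolR(-18.9)))
E
```

```text
(array([ 0.3187, -0.1092,  0.0435]), array([ 1.000e-04, -0.000e+00,  6.007e-01]))
```

Call:
step_arm --steps '[{"jaw": 1, "tx": 0.3187, "ty": -0.1087, "tz": 0.042, "az": 0.6}, {"jaw": 1, "tx": 0.3187, "ty": -0.1087, "tz": 0.042, "az": 0.6}, {"jaw": 1, "tx": 0.3187, "ty": -0.1087, "tz": 0.042, "az": 0.6}, {"jaw": 1, "tx": 0.3187, "ty": -0.1087, "tz": 0.042, "az": 0.6}, {"jaw": 1, "tx": 0.3187, "ty": -0.1087, "tz": 0.042, "az": 0.6}, {"jaw": 1, "tx": 0.3187, "ty": -0.1087, "tz": 0.042, "az": 0.6}, {"jaw": 1, "tx": 0.3187, "ty": -0.1087, "tz": 0.042, "az": 0.6}, {"jaw": 1, "tx": 0.3187, "ty": -0.1087, "tz": 0.042, "az": 0.6}]'

```text
invalid input
```

Call:
step_arm --steps '[{"jaw": 1, "tx": 0.3187, "ty": -0.1087, "tz": 0.042, "ax": 0, "ay": 0, "az": 0.6}, {"jaw": 1, "tx": 0.3187, "ty": -0.1087, "tz": 0.042, "ax": 0, "ay": 0, "az": 0.6}, {"jaw": 1, "tx": 0.3187, "ty": -0.1087, "tz": 0.042, "ax": 0, "ay": 0, "az": 0.6}, {"jaw": 1, "tx": 0.3187, "ty": -0.1087, "tz": 0.042, "ax": 0, "ay": 0, "az": 0.6}, {"jaw": 1, "tx": 0.3187, "ty": -0.1087, "tz": 0.042, "ax": 0, "ay": 0, "az": 0.6}, {"jaw": 1, "tx": 0.3187, "ty": -0.1087, "tz": 0.042, "ax": 0, "ay": 0, "az": 0.6}, {"jaw": 1, "tx": 0.3187, "ty": -0.1087, "tz": 0.042, "ax": 0, "ay": 0, "az": 0.6}, {"jaw": 1, "tx": 0.3187, "ty": -0.1087, "tz": 0.042, "ax": 0, "ay": 0, "az": 0.6}]'

```text
time: 1.9
tool_pos: [0.4285, -0.3361, 0.1704]
ee_rot: [-3.139, 0.0, -0.322]
wrist_force: [-1.0, 0.1, -0.9]
width: 0.0941
```

Run:
```python
from bench import *
from h import *
o=get_obs();print(o["tool_pos"],o["ee_rot"])
m=camera_model("wrist");print(m)
p,d=snapshot("wrist");cv2.imwrite("pics/w1.png",p[:,:,::-1]);np.savez("w1.npz",p=p,d=d)
r=silhouettes("wrist","gauge");print([(x["confidence"],x["rect"]) for x in r])
print(delta(get_obs(),[.425,-.3395,.054],toolR(-18.9)))
```

```text
[ 0.4284537  -0.33609527  0.17040604] [-3.13897923e+00  4.75424808e-04 -3.22473801e-01]
{'intrinsics': array([[371.64829954,   0.        , 319.24443886],
       [  0.        , 371.64829954, 239.59012856],
       [  0.        ,   0.        ,   1.        ]]), 'origin': array([ 0.50772658, -0.36282323,  0.34203683]), 'orientation': array([ 2.84816979e+00,  1.94159723e-03, -1.89271525e+00])}
[(0.65, [303.3, 148.4, 348.7, 379.1])]
(array([-0.0006,  0.0008,  0.1171]), array([0.0001, 0.001 , 0.0039]))
```

View pics/w1.png

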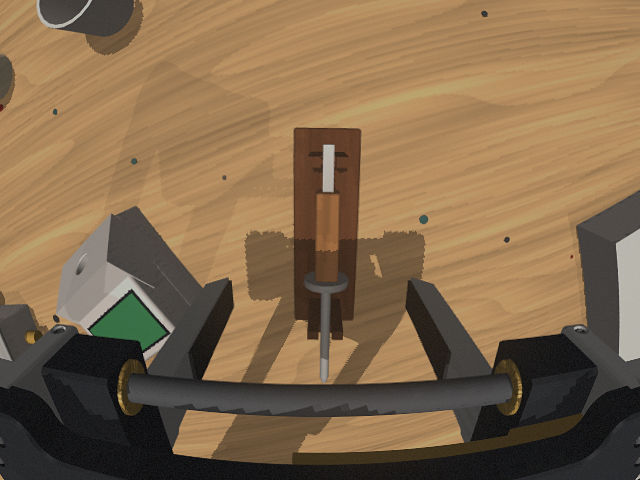

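The gauge lies lengthwise between the open fingers (handle at (327,235), tip at (324,380)), with the jaw midline at column 319. The alignment is good enough to descend and grip.

Call:
step_arm --steps '[{"jaw": 1, "tx": 0, "ty": 0.001, "tz": 0.04, "ax": 0, "ay": 0, "az": 0.004}, {"jaw": 1, "tx": 0, "ty": 0.001, "tz": 0.08, "ax": 0, "ay": 0, "az": 0.004}, {"jaw": 1, "tx": 0, "ty": 0.001, "tz": 0.117, "ax": 0, "ay": 0, "az": 0.004}, {"jaw": 1, "tx": 0, "ty": 0.001, "tz": 0.117, "ax": 0, "ay": 0, "az": 0.004}, {"jaw": 0, "tx": 0, "ty": 0.001, "tz": 0.117, "ax": 0, "ay": 0, "az": 0.004}, {"jaw": 0, "tx": 0, "ty": 0.001, "tz": 0.117, "ax": 0, "ay": 0, "az": 0.004}, {"jaw": 0, "tx": 0, "ty": 0.001, "tz": 0.117, "ax": 0, "ay": 0, "az": 0.004}, {"jaw": 0, "tx": 0, "ty": 0.001, "tz": 0.117, "ax": 0, "ay": 0, "az": 0.004}]'

```text
time: 2.8
tool_pos: [0.4263, -0.341, 0.0563]
ee_rot: [3.14, -0.003, -0.33]
wrist_force: [-0.1, 0.5, 0.1]
width: 0.0655
```

Call:
step_arm --steps '[{"jaw": 0, "tx": 0, "ty": 0, "tz": 0, "ax": 0, "ay": 0, "az": 0}, {"jaw": 0, "tx": 0, "ty": 0, "tz": 0, "ax": 0, "ay": 0, "az": 0}, {"jaw": 0, "tx": 0, "ty": 0, "tz": 0, "ax": 0, "ay": 0, "az": 0}]'

```text
time: 3.1
tool_pos: [0.4265, -0.3411, 0.0566]
ee_rot: [3.139, -0.003, -0.33]
wrist_force: [-0.2, 0.1, 0.2]
width: 0.0413
```

Call:
step_arm --steps '[{"jaw": 0, "tx": 0, "ty": 0, "tz": 0.002, "ax": 0, "ay": 0, "az": 0}, {"jaw": 0, "tx": 0, "ty": 0, "tz": 0.002, "ax": 0, "ay": 0, "az": 0}, {"jaw": 0, "tx": 0, "ty": 0, "tz": 0.002, "ax": 0, "ay": 0, "az": 0}, {"jaw": 0, "tx": 0, "ty": 0, "tz": 0.002, "ax": 0, "ay": 0, "az": 0}, {"jaw": 0, "tx": 0, "ty": 0, "tz": 0.002, "ax": 0, "ay": 0, "az": 0}, {"jaw": 0, "tx": 0, "ty": 0, "tz": 0.002, "ax": 0, "ay": 0, "az": 0}]'

```text
time: 3.7
tool_pos: [0.4264, -0.341, 0.0544]
ee_rot: [3.14, -0.003, -0.33]
wrist_force: [0.9, -0.8, -1.1]
width: 0.0177
```

Call:
step_arm --steps '[{"jaw": 0, "tx": 0, "ty": 0, "tz": -0.015, "ax": 0, "ay": 0, "az": 0}, {"jaw": 0, "tx": 0, "ty": 0, "tz": -0.04, "ax": 0, "ay": 0, "az": 0}, {"jaw": 0, "tx": 0, "ty": 0, "tz": -0.08, "ax": 0, "ay": 0, "az": 0}, {"jaw": 0, "tx": 0, "ty": 0, "tz": -0.12, "ax": 0, "ay": 0, "az": 0}, {"jaw": 0, "tx": 0, "ty": 0, "tz": -0.16, "ax": 0, "ay": 0, "az": 0}, {"jaw": 0, "tx": 0, "ty": 0, "tz": -0.19, "ax": 0, "ay": 0, "az": 0}, {"jaw": 0, "tx": 0, "ty": 0, "tz": -0.19, "ax": 0, "ay": 0, "az": 0}]'

```text
time: 4.4
tool_pos: [0.4278, -0.3421, 0.2515]
ee_rot: [3.134, -0.014, -0.33]
wrist_force: [-0.7, -0.9, -1.3]
width: 0.0177
```

Run:
```python
from bench import *
from h import *
np.set_printoptions(precision=4,suppress=True)
# recess & tube mouth in top/scene: estimates
o=get_obs();print(o["tool_pos"],o["ee_rot"],o["wrist_force"],o["width"])
R=toolR(17.8,35)
n=R[:,0];print("n",n)
Zt=np.array([.4765,-.1275,.0775])  # rough plane centre
# gauge origin is 8mm behind grasp (grip at +8)
grasp=Zt+n*(.133+.08)
print("pre-press",grasp,delta(o,grasp+R[:,2]*.011,R))
```

```text
[ 0.4278 -0.3421  0.2515] [ 3.1342 -0.014  -0.3299] [-0.6787 -0.871  -1.3141] 0.017675685992123335
n [0.7799 0.2504 0.5736]
pre-press [ 0.6426 -0.0742  0.1997] (array([ 0.1206, -0.3273,  0.0601]), array([ 0.2067,  0.5784, -0.6164]))
```

Call:
step_arm --steps '[{"jaw": 0, "tx": 0.12, "ty": -0.327, "tz": 0.06, "ax": 0.207, "ay": 0.578, "az": -0.616}, {"jaw": 0, "tx": 0.12, "ty": -0.327, "tz": 0.06, "ax": 0.207, "ay": 0.578, "az": -0.616}, {"jaw": 0, "tx": 0.12, "ty": -0.327, "tz": 0.06, "ax": 0.207, "ay": 0.578, "az": -0.616}, {"jaw": 0, "tx": 0.12, "ty": -0.327, "tz": 0.06, "ax": 0.207, "ay": 0.578, "az": -0.616}, {"jaw": 0, "tx": 0.12, "ty": -0.327, "tz": 0.06, "ax": 0.207, "ay": 0.578, "az": -0.616}, {"jaw": 0, "tx": 0.12, "ty": -0.327, "tz": 0.06, "ax": 0.207, "ay": 0.578, "az": -0.616}, {"jaw": 0, "tx": 0.12, "ty": -0.327, "tz": 0.06, "ax": 0.207, "ay": 0.578, "az": -0.616}, {"jaw": 0, "tx": 0.12, "ty": -0.327, "tz": 0.06, "ax": 0.207, "ay": 0.578, "az": -0.616}]'

```text
time: 5.2
tool_pos: [0.6469, -0.0666, 0.1856]
ee_rot: [-3.133, -0.605, 0.312]
wrist_force: [0.2, 0.2, -1.2]
width: 0.0176
```

Run:
```python
from bench import *
from h import *
np.set_printoptions(precision=4,suppress=True)
o=get_obs();print(o["tool_pos"],o["ee_rot"],o["wrist_force"],o["joint_positions"])
for n in("wrist","scene","top"):
    m=camera_model(n);p,d=snapshot(n);cv2.imwrite(f"pics/{n}2.png",p[:,:,::-1]);np.savez(f"{n}2.npz",p=p,d=d,**m)
    for q in ("gauge","console"):
        r=silhouettes(n,q);print(n,q,[(x["confidence"],x["rect"]) for x in r])
        if r:np.save(f"{n}2_{q}.npy",r[0]["pixels"])
w=cv2.imread("pics/wrist2.png");s=cv2.imread("pics/scene2.png")[120:360,180:500]
t=cv2.imread("pics/top2.png")[120:360,180:500]
cv2.imwrite("pics/c2.png",np.vstack([np.hstack([cv2.resize(w,(400,300)),cv2.resize(s,(400,300))]),np.hstack([cv2.resize(t,(400,300)),cv2.resize(w[200:440,140:460],(400,300))])]))
```

```text
[ 0.6469 -0.0666  0.1856] [-3.1333 -0.6049  0.3118] [ 0.2046  0.2467 -1.2435] [-0.3905 -0.034   1.6719  0.441   1.0669  0.7367]
wrist gauge [(0.84, [293.7, 156.1, 341.7, 453.3])]
wrist console []
scene gauge [(0.72, [302.5, 230.3, 392.0, 267.9])]
scene console [(0.74, [214.3, 254.0, 285.6, 318.4])]
top gauge [(0.72, [340.7, 138.5, 358.3, 185.0])]
top console [(0.63, [352.9, 262.0, 409.0, 312.7]), (0.55, [342.7, 137.7, 359.0, 176.4])]
```

View pics/c2.png

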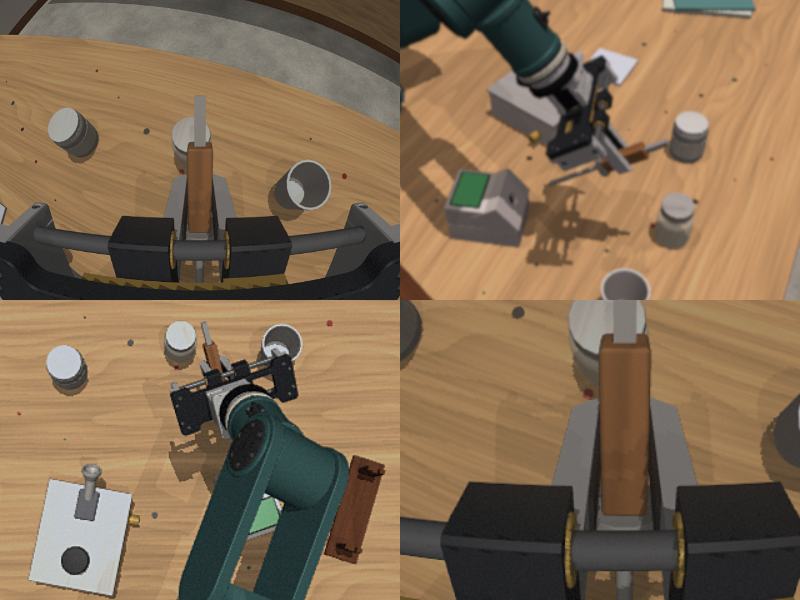

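The gauge is held firmly and pitched down. The scene view shows the rod aimed at the console's sloped face. Next I'll measure the rod axis, the recess and the tube mouth.

Run:
```python
from bench import *
from h import *
np.set_printoptions(precision=4,suppress=True)
import bench
for n,box in(("top",(345,235,420,320)),("scene",(205,245,295,325))):
    m=camera_model(n);f=np.load(n+"0.npz");d=f["d"];p=f["p"];g=p.mean(2)
    M=np.load(f"{n}_console.npy");P=cloud(m,d,np.ones_like(M))if 0 else None
    v,u=np.nonzero((d>0));X=rays(m,np.c_[u,v])*d[v,u][:,None]@E(m["orientation"]).T+m["origin"]
    I=np.full(d.shape+(3,),np.nan);I[v,u]=X
    # sloped plane from nominal fit
    nn=np.array([.772,.248,.585]);nn/=np.linalg.norm(nn)
    c=np.array([.4754,-.1258,.0787]) if n=="top" else np.array([.4781,-.1292,.0761])
    e=(I-c)@nn
    x0,y0,x1,y1=box;sub=np.zeros(d.shape,bool);sub[y0:y1,x0:x1]=1
    lat=np.linalg.norm(np.cross(I-c,nn),axis=2)
    S=sub&(abs(e)<.003)&(lat<.05)
    Q=I[S];nf=np.linalg.svd(Q-Q.mean(0))[2][2];nf*=np.sign(nf[2])
    # dark hole within the face
    F=cv2.convexHull(np.argwhere(S)[:,::-1].astype(np.int32));hm=np.zeros(d.shape,np.uint8);cv2.fillPoly(hm,[F],1)
    fg=np.median(g[S]);H=((hm>0)&(g<.72*fg)).astype(np.uint8);k,lb,st,ct=cv2.connectedComponentsWithStats(H)
    print(n,"normal",nf,np.degrees(np.arctan2(nf[1],nf[0])),np.degrees(np.arcsin(nf[2])),"fg",fg)
    for j in range(1,k):
        if st[j,4]>8:
            r=rays(m,ct[j])@E(m["orientation"]).T;t=((Q.mean(0)-m["origin"])@nf)/(r@nf);print("  hole",st[j],ct[j],m["origin"]+r*t[:,None])
    uv=np.argwhere(S)
    ext=(Q-Q.mean(0))@np.array([-nf[1],nf[0],0])/np.hypot(nf[0],nf[1]);mid=np.percentile(ext,[1,99]);print("  lateral mid",mid,"zrange",np.percentile(Q[:,2],[1,99]),Q.mean(0))
# rod in scene2
f=np.load("scene2.npz");m={k:f[k] for k in("intrinsics","origin","orientation")}
o=bench.get_obs();R=E(o["ee_rot"]);g0=o["tool_pos"]-R[:,2]*.011;ax=-R[:,0]
M=np.load("scene2_gauge.npy");P=cloud(m,f["d"],M)
s=(P-g0)@ax;off=(P-g0)-s[:,None]*ax;
for a,b in((-.09,-.05),(-.04,-.01),(.04,.07),(.07,.1),(.1,.14)):
    k=(s>a)&(s<b)&(np.linalg.norm(off,axis=1)<.03);print(a,k.sum(),"lat y",np.median(off[k]@R[:,1]) if k.any() else 0,"z",np.median(off[k]@R[:,2]) if k.any() else 0)
print("s range",np.percentile(s,[0,1,2,98,99,100]),"expected tip", g0+ax*.133)
print("cam dir in tool",R.T@(m["origin"]-g0)/np.linalg.norm(m["origin"]-g0))
```

```text
top normal [0.7742 0.2474 0.5826] 17.71960831383102 35.63020113444806 fg 122.33333333333333
  hole [372 260   7   5  13] [374.8462 262.3077] [[ 0.4746 -0.1277  0.0808]]
  lateral mid [-0.0447  0.0436] zrange [0.0508 0.1023] [ 0.4757 -0.1258  0.0786]
scene normal [0.7767 0.2485 0.5788] 17.739728732615173 35.366207657173184 fg 134.66666666666666
  hole [267 275   4   8  24] [268.7083 278.0417] [[ 0.4761 -0.1304  0.0794]]
  hole [257 289  15  14  17] [264.4118 296.1176] [[ 0.4913 -0.1732  0.0774]]
  lateral mid [-0.0425  0.0462] zrange [0.0514 0.1011] [ 0.4778 -0.131   0.0774]
-0.09 84 lat y 0.0016250299803057732 z -0.0013087921689901006
-0.04 246 lat y 0.0060979930886258076 z -0.005301047105986266
0.04 35 lat y 0.0008800584829042926 z -0.0018251434630236253
0.07 41 lat y 0.0009212488139072263 z -0.001983632948709094
0.1 59 lat y 0.00032083240822751365 z -0.0019735713591743725
s range [-0.0748 -0.0729 -0.071   0.1252  0.1288  0.1342] expected tip [ 0.5379 -0.1086  0.1239]
cam dir in tool [ 0.4281  0.6942 -0.5786]
```

Run:
```python
import bench
from h import *
np.set_printoptions(precision=4,suppress=True)
o=bench.get_obs();R=E(o["ee_rot"]);g0=o["tool_pos"]-R[:,2]*.011;ax=-R[:,0]
print(o["tool_pos"],o["ee_rot"])
for n in("top","scene"):
    f=np.load(n+"2.npz");m={k:f[k] for k in("intrinsics","origin","orientation")}
    P=cloud(m,f["d"],np.load(n+"2_gauge.npy"));q=(P-g0)@R
    for a,b in((-.075,-.045),(-.04,-.012)):
        k=(-q[:,0]>a)&(-q[:,0]<b)&(abs(q[:,2])<.02)&(abs(q[:,1])<.02);print(n,a,k.sum(),"y pct",np.percentile(q[k,1],[3,50,97]),"z",np.percentile(q[k,2],[3,50,97]))
    print((-q[:,0]).min(), (-q[:,0]).max())
# pixel prediction of kinematic rod axis in scene vs mask centreline
f=np.load("scene2.npz");m={k:f[k] for k in("intrinsics","origin","orientation")};M=np.load("scene2_gauge.npy")
for s in(.05,.07,.09,.11,.125):
    px=onz_px(m,g0+ax*s)[0];c=np.nonzero(M[:,int(round(px[0]))])[0];print(s,px,c.min() if len(c) else 0,c.max() if len(c) else 0)
def go(Zt,st):
    R=toolR(17.8,35.0);n=R[:,0];T=Zt-n*.007;return delta(o,T+n*(.135+st)+R[:,2]*.011,R)
print(go(np.array([.4785,-.128,.075]),.02))
```

```text
[ 0.6477 -0.0736  0.1912] [ 3.1415 -0.6109  0.3086]
top -0.075 75 y pct [-0.0053 -0.0017  0.0025] z [-0.0073 -0.0035  0.0028]
top -0.04 152 y pct [-0.0103 -0.0034  0.0062] z [-0.014  -0.0103  0.0058]
-0.0762818901443203 0.03977858030821201
scene -0.075 101 y pct [-0.0048  0.0015  0.0043] z [-0.0034 -0.0015  0.0048]
scene -0.04 229 y pct [-0.0076  0.006   0.0089] z [-0.0111 -0.0053  0.0093]
-0.07475309431053843 0.13423065456101554
0.05 [334.5592 254.168 ] 252 255
0.07 [325.8497 257.2973] 256 258
0.09 [317.3375 260.3557] 259 261
0.11 [309.016  263.3457] 261 265
0.125 [302.8962 265.5445] 263 267
(array([-0.0642,  0.0001,  0.0042]), array([ 0.0013, -0.0001, -0.0017]))
```

Call:
step_arm --steps '[{"jaw": 0, "tx": -0.03, "ty": 0, "tz": 0.004, "ax": 0, "ay": 0, "az": 0}, {"jaw": 0, "tx": -0.06, "ty": 0, "tz": 0.004, "ax": 0.001, "ay": 0, "az": -0.002}, {"jaw": 0, "tx": -0.064, "ty": 0, "tz": 0.004, "ax": 0.001, "ay": 0, "az": -0.002}, {"jaw": 0, "tx": -0.064, "ty": 0, "tz": 0.004, "ax": 0.001, "ay": 0, "az": -0.002}, {"jaw": 0, "tx": -0.064, "ty": 0, "tz": 0.004, "ax": 0.001, "ay": 0, "az": -0.002}]'

```text
time: 6.15
tool_pos: [0.6013, -0.0896, 0.1532]
ee_rot: [3.139, -0.614, 0.311]
wrist_force: [0.5, 0.4, -1.8]
width: 0.0176
```

Run:
```python
import bench
from h import *
np.set_printoptions(precision=4,suppress=True)
p,d=bench.snapshot("scene");o=bench.get_obs();R=E(o["ee_rot"]);print(o["tool_pos"],o["ee_rot"],o["wrist_force"])
m=bench.camera_model("scene")
Z=np.array([.4787,-.128,.075]);n=toolR(17.8,35)[:,0]
l=np.array([-n[1],n[0],0])/np.hypot(n[0],n[1]);w=np.cross(n,l)
c=np.linspace(0,2*np.pi,24);rim=Z+.01*(np.cos(c)[:,None]*l+np.sin(c)[:,None]*w)
x0,y0,k=200,225,6
im=cv2.resize(p[y0:y0+95,x0:x0+125,::-1],None,fx=k,fy=k,interpolation=cv2.INTER_CUBIC)
T=lambda X:((onz_px(m,X)-[x0,y0]+.5)*k).astype(int)
cv2.polylines(im,[T(rim)],True,(0,0,255),1)
g0=o["tool_pos"]-R[:,2]*.011;ax=-R[:,0]
L=T(np.array([g0+ax*.06,g0+ax*.135]));cv2.line(im,L[0].tolist(),L[1].tolist(),(255,0,0),1)
cv2.imwrite("pics/s3.png",im)
t=(Z-n*.007)-(g0+ax*.135);print("tip to button in tool",R.T@t)
```

```text
[ 0.6015 -0.0893  0.1534] [ 3.1385 -0.6138  0.3122] [-1.0432 -0.7509 -1.583 ]
tip to button in tool [-0.0223 -0.0009  0.0009]
```

View pics/s3.png

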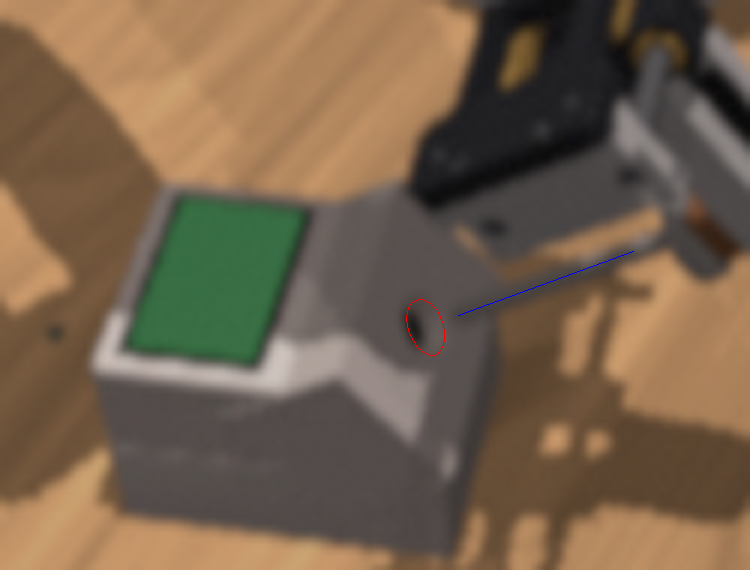

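The red predicted rim encloses the dark recess at crop pixel (420,325), and the extended rod line meets it. I'll advance gently while watching the force.

Call:
step_arm --steps '[{"jaw": 0, "tx": -0.008, "ty": -0.001, "tz": 0.001, "ax": 0, "ay": 0, "az": 0}, {"jaw": 0, "tx": -0.016, "ty": -0.001, "tz": 0.001, "ax": 0, "ay": 0, "az": 0}, {"jaw": 0, "tx": -0.021, "ty": -0.001, "tz": 0.001, "ax": 0, "ay": 0, "az": 0}, {"jaw": 0, "tx": -0.023, "ty": -0.001, "tz": 0.001, "ax": 0, "ay": 0, "az": 0}, {"jaw": 0, "tx": -0.025, "ty": -0.001, "tz": 0.001, "ax": 0, "ay": 0, "az": 0}, {"jaw": 0, "tx": -0.025, "ty": -0.001, "tz": 0.001, "ax": 0, "ay": 0, "az": 0}]'

```text
time: 6.8
tool_pos: [0.5827, -0.0945, 0.1388]
ee_rot: [3.138, -0.615, 0.312]
wrist_force: [2.3, 1.1, 0.8]
width: 0.0178
```

```bash
cat > st.py <<'E'
import bench
from h import *
np.set_printoptions(precision=4,suppress=True)
o=bench.get_obs();R=E(o["ee_rot"]);print(o["time"],o["tool_pos"],o["ee_rot"],o["width"]);print("F tool",R.T@o["wrist_force"])
Z=np.array([.4787,-.128,.075]);n=toolR(17.8,35)[:,0]
g0=o["tool_pos"]-R[:,2]*.011;ax=-R[:,0];print("tip to button in tool",R.T@((Z-n*.007)-(g0+ax*.135)))
E
python3 st.py
```

```text
6.8 [ 0.5827 -0.0945  0.1388] [ 3.1384 -0.6155  0.3117] 0.017788737118728203
F tool [ 2.4842 -0.3355  0.7939]
tip to button in tool [ 0.0019  0.0001 -0.    ]
```

Call:
step_arm --steps '[{"jaw": 0, "tx": -0.002, "ty": 0, "tz": 0, "ax": 0, "ay": 0, "az": 0}, {"jaw": 0, "tx": -0.003, "ty": 0, "tz": 0, "ax": 0, "ay": 0, "az": 0}, {"jaw": 0, "tx": -0.004, "ty": 0, "tz": 0, "ax": 0, "ay": 0, "az": 0}, {"jaw": 0, "tx": -0.004, "ty": 0, "tz": 0, "ax": 0, "ay": 0, "az": 0}]'

```text
time: 7.2
tool_pos: [0.5806, -0.0954, 0.1379]
ee_rot: [3.138, -0.618, 0.312]
wrist_force: [3.9, 2.9, 0.7]
width: 0.0176
```

```bash
python3 st.py
```

```text
7.2 [ 0.5806 -0.0954  0.1379] [ 3.1378 -0.6185  0.3116] 0.017634096828795832
F tool [ 4.1094 -1.6282  2.101 ]
tip to button in tool [ 0.0044 -0.0002  0.0002]
```

Call:
step_arm --steps '[{"jaw": 0, "tx": -0.003, "ty": 0, "tz": 0, "ax": 0, "ay": 0, "az": 0}, {"jaw": 0, "tx": -0.005, "ty": 0, "tz": 0, "ax": 0, "ay": 0, "az": 0}, {"jaw": 0, "tx": -0.006, "ty": 0, "tz": 0, "ax": 0, "ay": 0, "az": 0}, {"jaw": 0, "tx": -0.006, "ty": 0, "tz": 0, "ax": 0, "ay": 0, "az": 0}, {"jaw": 0, "tx": -0.006, "ty": 0, "tz": 0, "ax": 0, "ay": 0, "az": 0}]'

```text
time: 7.7
tool_pos: [0.5795, -0.0966, 0.1392]
ee_rot: [3.136, -0.629, 0.311]
wrist_force: [8.6, 5.4, 4.7]
width: 0.0177
```

```bash
python3 st.py
```

```text
7.7 [ 0.5795 -0.0966  0.1392] [ 3.1355 -0.6287  0.3112] 0.017702576486461945
F tool [10.778  -2.5371  1.9856]
tip to button in tool [ 0.0048 -0.0009  0.0007]
```

The force rose to about 11 N with the travel stopped 4.8 mm past contact, so the button is fully pressed. I'll retreat and refine the tube mouth estimate.

Call:
step_arm --steps '[{"jaw": 0, "tx": 0.01, "ty": 0, "tz": 0, "ax": 0, "ay": 0, "az": 0}, {"jaw": 0, "tx": 0.03, "ty": 0, "tz": 0, "ax": 0, "ay": 0.018, "az": 0}, {"jaw": 0, "tx": 0.06, "ty": 0, "tz": 0, "ax": 0, "ay": 0.018, "az": 0}, {"jaw": 0, "tx": 0.09, "ty": 0, "tz": 0, "ax": 0, "ay": 0.018, "az": 0}, {"jaw": 0, "tx": 0.09, "ty": 0, "tz": 0, "ax": 0, "ay": 0.018, "az": 0}]'

```text
time: 8.2
tool_pos: [0.6519, -0.074, 0.1955]
ee_rot: [3.131, -0.651, 0.316]
wrist_force: [-0.7, 0.5, -1.2]
width: 0.018
```

Run:
```python
import bench
from h import *
np.set_printoptions(precision=4,suppress=True)
o=bench.get_obs();print(o["tool_pos"],o["ee_rot"],R:=0,o["wrist_force"])
yaw=np.radians(-12.15);xh=np.array([np.cos(yaw),np.sin(yaw),0]);yh=np.array([-xh[1],xh[0],0])
ims=[]
for n in("top","scene"):
    m=bench.camera_model(n);f=np.load(n+"0.npz");d=f["d"];M=np.load(n+"_tank.npy")
    P=cloud(m,d,M);D=P[abs(P[:,2]-.071)<.005];q=np.c_[D@xh,D@yh]
    # robust edges of deck: 
    print(n,"deck x",np.percentile(q[:,0],[.3,1,99,99.7]),"y",np.percentile(q[:,1],[.3,1,99,99.7]))
    for a in np.arange(-14,-9.9,.5):
        r=np.radians(a);X=D[:,:2]@[np.cos(r),np.sin(r)];Y=D[:,:2]@[-np.sin(r),np.cos(r)]
        print(a,round(np.ptp(np.percentile(X,[.5,99.5])),4),round(np.ptp(np.percentile(Y,[.5,99.5])),4),end=' ; ')
    print()
    c=np.array([.4951,.13,.105]);ax=np.cos(np.radians(35))*xh+[0,0,np.sin(np.radians(35))];u=np.cross(yh,ax)
    t=np.linspace(0,2*np.pi,40);ring=lambda r:c+r*(np.cos(t)[:,None]*yh+np.sin(t)[:,None]*u)
    px=onz_px(m,c)[0].astype(int);x0,y0=px-[30,30];k=6
    im=cv2.resize(f["p"][y0:y0+60,x0:x0+60,::-1],None,fx=k,fy=k,interpolation=cv2.INTER_CUBIC)
    raw=im.copy();cv2.polylines(im,[((onz_px(m,ring(.0165))-[x0,y0]+.5)*k).astype(int)],True,(0,0,255),1)
    ims.append(np.hstack([im,raw]))
cv2.imwrite("pics/t4.png",cv2.resize(np.vstack(ims),(600,600)))
```

```text
[ 0.6519 -0.074   0.1955] [ 3.1308 -0.6508  0.316 ] 0 [-0.6636  0.4701 -1.1686]
top deck x [0.2545 0.2557 0.4269 0.4283] y [0.1576 0.1586 0.3016 0.3025]
-14.0 0.1739 0.1457 ; -13.5 0.1734 0.1452 ; -13.0 0.1731 0.1446 ; -12.5 0.1732 0.1444 ; -12.0 0.1732 0.1444 ; -11.5 0.1732 0.1445 ; -11.0 0.1732 0.1449 ; -10.5 0.1735 0.1454 ; -10.0 0.1739 0.1462 ; 
scene deck x [0.2543 0.2559 0.4293 0.43  ] y [0.1543 0.1552 0.2988 0.3007]
-14.0 0.1768 0.1478 ; -13.5 0.1761 0.147 ; -13.0 0.1757 0.1466 ; -12.5 0.1755 0.1459 ; -12.0 0.1749 0.1453 ; -11.5 0.1747 0.1454 ; -11.0 0.1745 0.146 ; -10.5 0.1745 0.1464 ; -10.0 0.1743 0.1471 ;
```

View pics/t4.png

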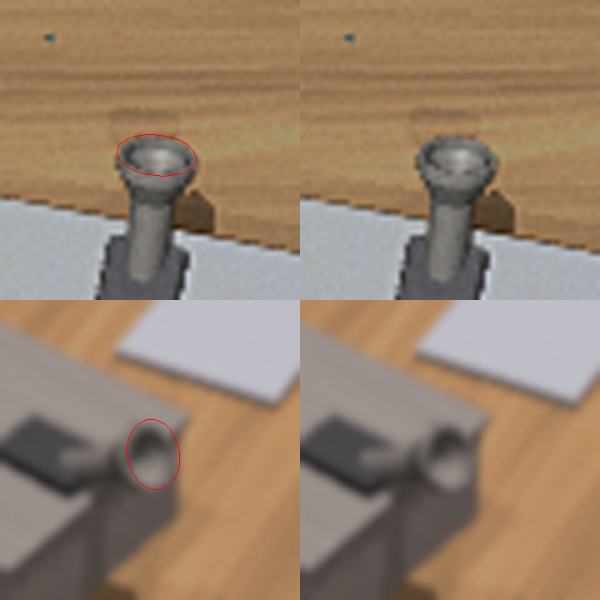

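```bash
cat > tk.py <<'E'
import bench
from h import *
np.set_printoptions(precision=4,suppress=True)
MO=np.array([.4937,.1280,.105]);RT=toolR(-12.15,35)
def pose(st,tip=.135): return MO+RT[:,0]*(tip+st)+RT[:,2]*.011
def show(*sts):
    o=bench.get_obs();R=E(o["ee_rot"]);print(o["time"],o["tool_pos"],o["ee_rot"],o["width"],"F tool",R.T@o["wrist_force"])
    g=o["tool_pos"]-R[:,2]*.011;print("tip in tube frame (x=out)",RT.T@(g-R[:,0]*.135-MO))
    for s in sts: print(s,*delta(o,pose(s),RT))
    return o
E
python3 -c "
from tk import *
show(.045)"
```

```text
8.2 [ 0.6519 -0.074   0.1955] [ 3.1308 -0.6508  0.316 ] 0.018019239617232657 F tool [-1.0935 -0.6598  0.629 ]
tip in tube frame (x=out) [0.0908 0.2215 0.0423]
0.045 [ 0.0382 -0.1639  0.0226] [-0.3009 -0.0413  0.4261]
```

Call:
step_arm --steps '[{"jaw": 0, "tx": 0.038, "ty": -0.164, "tz": 0.023, "ax": -0.301, "ay": -0.041, "az": 0.426}, {"jaw": 0, "tx": 0.038, "ty": -0.164, "tz": 0.023, "ax": -0.301, "ay": -0.041, "az": 0.426}, {"jaw": 0, "tx": 0.038, "ty": -0.164, "tz": 0.023, "ax": -0.301, "ay": -0.041, "az": 0.426}, {"jaw": 0, "tx": 0.038, "ty": -0.164, "tz": 0.023, "ax": -0.301, "ay": -0.041, "az": 0.426}, {"jaw": 0, "tx": 0.038, "ty": -0.164, "tz": 0.023, "ax": -0.301, "ay": -0.041, "az": 0.426}, {"jaw": 0, "tx": 0.038, "ty": -0.164, "tz": 0.023, "ax": -0.301, "ay": -0.041, "az": 0.426}, {"jaw": 0, "tx": 0.038, "ty": -0.164, "tz": 0.023, "ax": -0.301, "ay": -0.041, "az": 0.426}, {"jaw": 0, "tx": 0.038, "ty": -0.164, "tz": 0.023, "ax": -0.301, "ay": -0.041, "az": 0.426}]'

```text
time: 9.0
tool_pos: [0.643, 0.0967, 0.197]
ee_rot: [3.139, -0.608, -0.207]
wrist_force: [0.1, 0.4, -2.4]
width: 0.0178
```

```bash
cat > look.py <<'E'
from tk import *
import sys
tag=sys.argv[1]
p,d=bench.snapshot("scene");m=bench.camera_model("scene");r=bench.silhouettes("scene","gauge");pt,dt=bench.snapshot("top");mt=bench.camera_model("top")
o=show(.015,-.02);R=E(o["ee_rot"]);g0=o["tool_pos"]-R[:,2]*.011;ax=-R[:,0]
print([(x["confidence"],x["rect"]) for x in r])
if r:
    P=cloud(m,d,r[0]["pixels"]);q=(P-g0)@R
    print("cam dir",R.T@(m["origin"]-g0)/np.linalg.norm(m["origin"]-g0),"s",-q[:,0].max(),-q[:,0].min())
    for a,b in((-.075,-.045),(.045,.07),(.07,.1),(.1,.13)):
        k=(-q[:,0]>a)&(-q[:,0]<b)&(abs(q[:,2])<.02)&(abs(q[:,1])<.02)
        if k.sum()>5:print(a,k.sum(),"y",np.percentile(q[k,1],[5,50,95]),"z",np.percentile(q[k,2],[5,50,95]))
ims=[]
for mm,pp in((m,p),(mt,pt)):
    c=onz_px(mm,g0+ax*.12)[0].astype(int);x0,y0=c-[37,37];k=8
    im=cv2.resize(pp[y0:y0+75,x0:x0+50,::-1] if 0 else pp[y0:y0+75,x0-10:x0+65,::-1],None,fx=5,fy=5,interpolation=cv2.INTER_CUBIC)
    L=((onz_px(mm,np.array([g0+ax*.06,g0+ax*.135,MO,MO-RT[:,0]*.08]))-[x0-10,y0]+.5)*5).astype(int).tolist()
    cv2.line(im,L[0],L[1],(255,0,0),1);cv2.line(im,L[2],L[3],(0,0,255),1);ims.append(im)
cv2.imwrite(f"pics/{tag}.png",np.hstack(ims))
E
python3 look.py l5
```

```text
9.15 [0.6435 0.0941 0.1977] [ 3.1399 -0.6093 -0.2124] 0.01783265525705568 F tool [-0.4698  0.7414  1.516 ]
tip in tube frame (x=out) [0.044  0.0016 0.001 ]
0.015 [-0.029  -0.0016 -0.0011] [ 0.0018  0.0016 -0.0003]
-0.02 [-0.064  -0.0016 -0.0011] [ 0.0018  0.0016 -0.0003]
[(0.58, [346.9, 178.5, 418.1, 199.8])]
cam dir [ 0.653   0.6926 -0.3063] s -0.0743311288374876 0.24424514230727204
-0.075 74 y [-0.0046  0.001   0.0032] z [-0.005  -0.0019  0.0029]
0.045 25 y [-0.0033  0.001   0.003 ] z [-0.0048 -0.0029  0.0016]
0.07 36 y [-0.0033  0.0011  0.003 ] z [-0.005  -0.0027  0.0012]
0.1 29 y [-0.0014  0.0015  0.0038] z [-0.0053 -0.0032  0.0009]
```

View pics/l5.png

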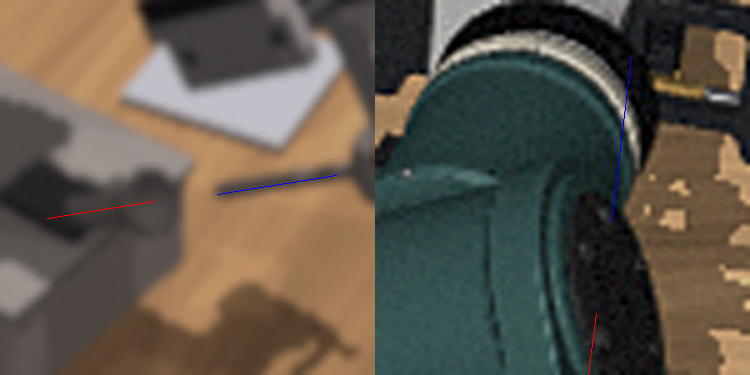

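In the scene view (left), the rod line extended to column 155 meets the tube axis at row 203, against 201 predicted, so they agree within about 1 mm. The top view is blocked by the arm. I'll start inserting in small steps.

Call:
step_arm --steps '[{"jaw": 0, "tx": -0.015, "ty": -0.0015, "tz": -0.0005, "ax": 0.002, "ay": 0.001, "az": 0}, {"jaw": 0, "tx": -0.03, "ty": -0.0015, "tz": -0.0005, "ax": 0.002, "ay": 0.001, "az": 0}, {"jaw": 0, "tx": -0.04, "ty": -0.0015, "tz": -0.0005, "ax": 0.002, "ay": 0.001, "az": 0}, {"jaw": 0, "tx": -0.05, "ty": -0.0015, "tz": -0.0005, "ax": 0.002, "ay": 0.001, "az": 0}, {"jaw": 0, "tx": -0.058, "ty": -0.0015, "tz": -0.0005, "ax": 0.002, "ay": 0.001, "az": 0}, {"jaw": 0, "tx": -0.058, "ty": -0.0015, "tz": -0.0005, "ax": 0.002, "ay": 0.001, "az": 0}]'

```text
time: 9.75
tool_pos: [0.5961, 0.1053, 0.1638]
ee_rot: [3.141, -0.609, -0.212]
wrist_force: [0.1, -0.5, -1.4]
width: 0.0178
```

```bash
python3 -c "
from tk import *
show(-.04,-.1)"
```

```text
9.75 [0.5961 0.1053 0.1638] [ 3.1412 -0.6088 -0.212 ] 0.017830397061345756 F tool [-0.6049  0.411   1.2706]
tip in tube frame (x=out) [-0.0154  0.0006  0.0006]
-0.04 [-0.0246 -0.0006 -0.0009] [0.0004 0.0021 0.    ]
-0.1 [-0.0846 -0.0006 -0.0008] [0.0004 0.0021 0.    ]
```

Call:
step_arm --steps '[{"jaw": 0, "tx": -0.006, "ty": 0, "tz": 0, "ax": 0, "ay": 0.002, "az": 0}, {"jaw": 0, "tx": -0.012, "ty": 0, "tz": 0, "ax": 0, "ay": 0.002, "az": 0}, {"jaw": 0, "tx": -0.018, "ty": 0, "tz": 0, "ax": 0, "ay": 0.002, "az": 0}, {"jaw": 0, "tx": -0.024, "ty": 0, "tz": 0, "ax": 0, "ay": 0.002, "az": 0}, {"jaw": 0, "tx": -0.03, "ty": 0, "tz": 0, "ax": 0, "ay": 0.002, "az": 0}]'

```text
time: 10.25
tool_pos: [0.5716, 0.1107, 0.1464]
ee_rot: [3.141, -0.611, -0.212]
wrist_force: [-0.2, 0.4, -0.6]
width: 0.0177
```

```bash
python3 -c "
from tk import *
show(-.1)"
```

```text
10.25 [0.5716 0.1107 0.1464] [ 3.1413 -0.6108 -0.2119] 0.017743097039028734 F tool [-0.5775 -0.363   0.3805]
tip in tube frame (x=out) [-0.0459  0.0005  0.0008]
-0.1 [-0.0541 -0.0005 -0.0008] [0.0003 0.     0.0001]
```

Tip is 46 mm in with no resistance. Continuing.

Call:
step_arm --steps '[{"jaw": 0, "tx": -0.008, "ty": 0, "tz": 0, "ax": 0, "ay": 0, "az": 0}, {"jaw": 0, "tx": -0.016, "ty": 0, "tz": 0, "ax": 0, "ay": 0, "az": 0}, {"jaw": 0, "tx": -0.024, "ty": 0, "tz": 0, "ax": 0, "ay": 0, "az": 0}, {"jaw": 0, "tx": -0.032, "ty": 0, "tz": 0, "ax": 0, "ay": 0, "az": 0}, {"jaw": 0, "tx": -0.04, "ty": 0, "tz": 0, "ax": 0, "ay": 0, "az": 0}, {"jaw": 0, "tx": -0.046, "ty": 0, "tz": 0, "ax": 0, "ay": 0, "az": 0}]'

```text
time: 10.85
tool_pos: [0.534, 0.1187, 0.1194]
ee_rot: [3.141, -0.61, -0.212]
wrist_force: [-0.5, -0.1, -2.4]
width: 0.018
```

```bash
python3 -c "
from tk import *
show(-.1)"
```

```text
10.85 [0.534  0.1187 0.1194] [ 3.141  -0.6103 -0.2116] 0.017974453781280313 F tool [-1.7642  0.1727  1.6556]
tip in tube frame (x=out) [-0.0929  0.0006  0.0008]
-0.1 [-0.0071 -0.0006 -0.0009] [0.0003 0.0005 0.0004]
```

Call:
step_arm --steps '[{"jaw": 0, "tx": -0.004, "ty": 0, "tz": 0, "ax": 0, "ay": 0, "az": 0}, {"jaw": 0, "tx": -0.007, "ty": 0, "tz": 0, "ax": 0, "ay": 0, "az": 0}, {"jaw": 0, "tx": -0.009, "ty": 0, "tz": 0, "ax": 0, "ay": 0, "az": 0}, {"jaw": 0, "tx": -0.01, "ty": 0, "tz": 0, "ax": 0, "ay": 0, "az": 0}, {"jaw": 0, "tx": -0.01, "ty": 0, "tz": 0, "ax": 0, "ay": 0, "az": 0}]'

```text
time: 11.35
tool_pos: [0.5293, 0.1203, 0.1175]
ee_rot: [-3.141, -0.619, -0.211]
wrist_force: [7.7, -3.7, -0.1]
width: 0.0178
```

```bash
python3 -c "
from tk import *
show(-.1)"
```

```text
11.35 [0.5293 0.1203 0.1175] [-3.1407 -0.6194 -0.2113] 0.017770374868688647 F tool [6.7233 2.0207 4.9229]
tip in tube frame (x=out) [-0.0981  0.0001  0.0008]
-0.1 [-0.002  -0.      0.0003] [-0.0013 -0.0086  0.0006]
```

Call:
step_arm --steps '[{"jaw": 0, "tx": -0.003, "ty": 0, "tz": 0, "ax": 0, "ay": -0.008, "az": 0}, {"jaw": 0, "tx": -0.004, "ty": 0, "tz": 0, "ax": 0, "ay": -0.008, "az": 0}, {"jaw": 0, "tx": -0.004, "ty": 0, "tz": 0, "ax": 0, "ay": -0.008, "az": 0}, {"jaw": 0, "tx": -0.004, "ty": 0, "tz": 0, "ax": 0, "ay": -0.008, "az": 0}]'

```text
time: 11.75
tool_pos: [0.5288, 0.1209, 0.1184]
ee_rot: [-3.139, -0.619, -0.211]
wrist_force: [6.6, -2.0, 0.6]
width: 0.0178
```

Run:
```python
from tk import *
show(.06)
p,d=bench.snapshot("scene");cv2.imwrite("pics/s6.png",cv2.resize(p[150:250,260:380,::-1],None,fx=5,fy=5,interpolation=cv2.INTER_CUBIC))
```

```text
11.75 [0.5288 0.1209 0.1184] [-3.1393 -0.6187 -0.2113] 0.017772929465064598 F tool [6.0065 0.617  3.4856]
tip in tube frame (x=out) [-0.0981 -0.0003 -0.0003]
0.06 [0.158  0.0006 0.0026] [-0.0027 -0.0078  0.0006]
```

View pics/s6.png

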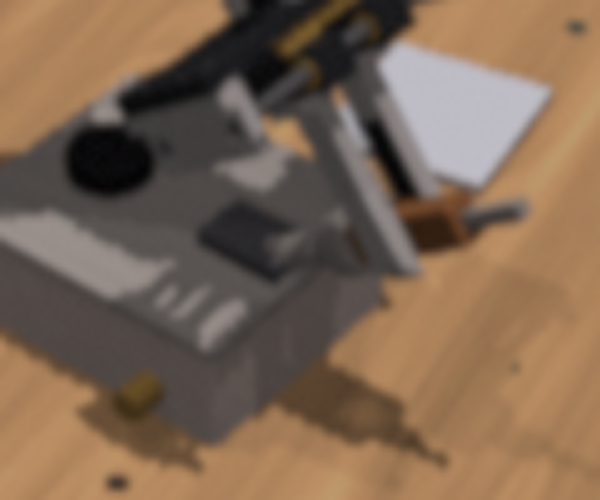

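The picture shows the rod fully in, with the handle (430,225) right behind the tube mouth. I'll press slightly harder to confirm that the stop is firm.

Call:
step_arm --steps '[{"jaw": 0, "tx": -0.004, "ty": 0, "tz": 0.002, "ax": 0, "ay": -0.008, "az": 0}, {"jaw": 0, "tx": -0.006, "ty": 0, "tz": 0.002, "ax": 0, "ay": -0.008, "az": 0}, {"jaw": 0, "tx": -0.007, "ty": 0, "tz": 0.002, "ax": 0, "ay": -0.008, "az": 0}, {"jaw": 0, "tx": -0.007, "ty": 0, "tz": 0.002, "ax": 0, "ay": -0.008, "az": 0}, {"jaw": 0, "tx": -0.007, "ty": 0, "tz": 0.002, "ax": 0, "ay": -0.008, "az": 0}]'

```text
time: 12.3
tool_pos: [0.5292, 0.1214, 0.1181]
ee_rot: [-3.138, -0.623, -0.211]
wrist_force: [12.5, -5.9, 2.2]
width: 0.0176
```

Run:
```python
from tk import *
o=show(.06)
for n in("scene",):
    m=bench.camera_model(n);p,d=bench.snapshot(n);r=bench.silhouettes(n,"gauge");print([(x["confidence"],x["rect"]) for x in r])
    R=E(o["ee_rot"]);g=o["tool_pos"]-R[:,2]*.011
    if r:
        q=(cloud(m,d,r[0]["pixels"])-g)@R;q=q[(abs(q[:,1])<.02)&(abs(q[:,2])<.03)];print("tail end s",np.percentile(-q[:,0],[0,1,3]))
```

```text
12.3 [0.5292 0.1214 0.1181] [-3.1379 -0.6235 -0.2107] 0.017643702026673966 F tool [12.2031  3.1316  6.1002]
tip in tube frame (x=out) [-0.0981 -0.0008  0.0007]
0.06 [0.1579 0.0012 0.003 ] [-0.0045 -0.0126  0.0011]
[(0.5, [327.9, 188.2, 362.3, 203.6]), (0.36, [214.6, 257.2, 285.8, 318.4])]
tail end s [-0.077  -0.0722 -0.0684]
```

The stop is firm: 12 N with no further motion and no slip in the grip. I'll draw straight out.

Call:
step_arm --steps '[{"jaw": 0, "tx": 0.01, "ty": 0.001, "tz": 0.0, "ax": -0.004, "ay": -0.012, "az": 0.001}, {"jaw": 0, "tx": 0.03, "ty": 0.001, "tz": 0.001, "ax": -0.004, "ay": -0.012, "az": 0.001}, {"jaw": 0, "tx": 0.055, "ty": 0.001, "tz": 0.001, "ax": -0.004, "ay": -0.012, "az": 0.001}, {"jaw": 0, "tx": 0.08, "ty": 0.001, "tz": 0.002, "ax": -0.004, "ay": -0.012, "az": 0.001}, {"jaw": 0, "tx": 0.105, "ty": 0.001, "tz": 0.002, "ax": -0.004, "ay": -0.012, "az": 0.001}, {"jaw": 0, "tx": 0.13, "ty": 0.001, "tz": 0.003, "ax": -0.004, "ay": -0.012, "az": 0.001}, {"jaw": 0, "tx": 0.158, "ty": 0.001, "tz": 0.003, "ax": -0.004, "ay": -0.012, "az": 0.001}, {"jaw": 0, "tx": 0.158, "ty": 0.001, "tz": 0.003, "ax": -0.004, "ay": -0.012, "az": 0.001}]'

```text
time: 13.2
tool_pos: [0.6584, 0.0929, 0.2101]
ee_rot: [-3.139, -0.614, -0.215]
wrist_force: [0.7, -0.0, -2.2]
width: 0.0174
```

Run:
```python
from tk import *
o=show()
# tile centre avg (top corrected -2mm y): 
T=np.array([.441,.355,.080])
for yaw in(0,15,25):
    R=toolR(yaw,0);P=T+R[:,0]*.135+R[:,2]*.011;print(yaw,P,delta(o,P,R),delta(o,P+[0,0,.12],R))
```

```text
13.2 [0.6584 0.0929 0.2101] [-3.1389 -0.6144 -0.2145] 0.017433622644195793 F tool [-0.711  -0.0933  2.1758]
tip in tube frame (x=out) [ 0.0632 -0.0006 -0.0001]
0 [0.576 0.355 0.069] (array([-0.1927, -0.2384,  0.0374]), array([ 0.0633, -0.6123, -0.2069])) (array([-0.1236, -0.2387, -0.0607]), array([ 0.0633, -0.6123, -0.2069]))
15 [0.5714 0.3899 0.069 ] (array([-0.2025, -0.2716,  0.0306]), array([ 0.1437, -0.6032, -0.4603])) (array([-0.1333, -0.2719, -0.0675]), array([ 0.1437, -0.6032, -0.4603]))
25 [0.5634 0.4121 0.069 ] (array([-0.2128, -0.2915,  0.0234]), array([ 0.1973, -0.5931, -0.6291])) (array([-0.1436, -0.2918, -0.0746]), array([ 0.1973, -0.5931, -0.6291]))
```

Call:
step_arm --steps '[{"jaw": 0, "tx": -0.124, "ty": -0.239, "tz": -0.061, "ax": 0.063, "ay": -0.612, "az": -0.207}, {"jaw": 0, "tx": -0.124, "ty": -0.239, "tz": -0.061, "ax": 0.063, "ay": -0.612, "az": -0.207}, {"jaw": 0, "tx": -0.124, "ty": -0.239, "tz": -0.061, "ax": 0.063, "ay": -0.612, "az": -0.207}, {"jaw": 0, "tx": -0.124, "ty": -0.239, "tz": -0.061, "ax": 0.063, "ay": -0.612, "az": -0.207}, {"jaw": 0, "tx": -0.124, "ty": -0.239, "tz": -0.061, "ax": 0.063, "ay": -0.612, "az": -0.207}, {"jaw": 0, "tx": -0.124, "ty": -0.239, "tz": -0.061, "ax": 0.063, "ay": -0.612, "az": -0.207}, {"jaw": 0, "tx": -0.124, "ty": -0.239, "tz": -0.061, "ax": 0.063, "ay": -0.612, "az": -0.207}, {"jaw": 0, "tx": -0.124, "ty": -0.239, "tz": -0.061, "ax": 0.063, "ay": -0.612, "az": -0.207}]'

```text
time: 14.0
tool_pos: [0.5741, 0.3556, 0.1874]
ee_rot: [3.139, 0.002, 0.001]
wrist_force: [1.0, 0.4, -1.3]
width: 0.0179
```

Run:
```python
from tk import *
o=bench.get_obs();print(o["tool_pos"],o["ee_rot"])
R=toolR(0,0);print(delta(o,np.array([.441,.355,.080])+R[:,0]*.135+R[:,2]*.011,R))
```

```text
[0.5741 0.3556 0.1874] [3.1392 0.0024 0.0013]
(array([0.0021, 0.0003, 0.1184]), array([0.0024, 0.0024, 0.0014]))
```

Call:
step_arm --steps '[{"jaw": 0, "tx": 0.002, "ty": 0, "tz": 0.03, "ax": 0.002, "ay": 0.002, "az": 0.001}, {"jaw": 0, "tx": 0.002, "ty": 0, "tz": 0.06, "ax": 0.002, "ay": 0.002, "az": 0.001}, {"jaw": 0, "tx": 0.002, "ty": 0, "tz": 0.09, "ax": 0.002, "ay": 0.002, "az": 0.001}, {"jaw": 0, "tx": 0.002, "ty": 0, "tz": 0.11, "ax": 0.002, "ay": 0.002, "az": 0.001}, {"jaw": 0, "tx": 0.002, "ty": 0, "tz": 0.118, "ax": 0.002, "ay": 0.002, "az": 0.001}, {"jaw": 0, "tx": 0.002, "ty": 0, "tz": 0.118, "ax": 0.002, "ay": 0.002, "az": 0.001}, {"jaw": 0, "tx": 0.002, "ty": 0, "tz": 0.118, "ax": 0.002, "ay": 0.002, "az": 0.001}, {"jaw": 0, "tx": 0.002, "ty": 0, "tz": 0.118, "ax": 0.002, "ay": 0.002, "az": 0.001}]'

```text
time: 14.8
tool_pos: [0.5771, 0.3555, 0.0718]
ee_rot: [-3.14, -0.003, -0.0]
wrist_force: [0.7, 0.8, -1.2]
width: 0.0178
```

Run:
```python
from tk import *
ims=[]
for n in("scene","top"):
    m=bench.camera_model(n);p,d=bench.snapshot(n);r=bench.silhouettes(n,"gauge");o=bench.get_obs();R=E(o["ee_rot"]);g=o["tool_pos"]-R[:,2]*.011;tip=g-R[:,0]*.135
    print(n,o["time"],o["tool_pos"],o["ee_rot"],abs(o["qvel"]).max(),"tip",tip,[(x["confidence"],x["rect"]) for x in r])
    if r:
        q=(cloud(m,d,r[0]["pixels"])-g)@R;s=-q[:,0]
        for a,b in((-.075,-.045),(.045,.07),(.07,.1),(.1,.13)):
            k=(s>a)&(s<b)&(abs(q[:,2])<.02)&(abs(q[:,1])<.02)
            if k.sum()>5:print(a,k.sum(),np.median(q[k],0))
    c=onz_px(m,tip)[0].astype(int);x0,y0=np.maximum(c-50,0)
    im=cv2.resize(p[y0:y0+100,x0:x0+100,::-1],(400,400),interpolation=cv2.INTER_CUBIC)
    ims.append(im)
    for q in("jar","can","cup"):
        r=bench.silhouettes(n,q);print(q,[(round(x["confidence"],2),[int(v) for v in x["rect"]]) for x in r[:1]])
cv2.imwrite("pics/f7.png",np.hstack(ims))
```

```text
scene 14.9 [0.5768 0.3557 0.0714] [-3.1406 -0.0025  0.0003] 0.005865136278323417 tip [0.4418 0.3556 0.082 ] [(0.66, [354.3, 147.2, 424.9, 173.6])]
-0.075 50 [ 0.06    0.0031 -0.0029]
0.045 27 [-0.0575  0.0029 -0.0025]
0.07 34 [-0.0847  0.0032 -0.0031]
0.1 26 [-0.1129  0.0028 -0.0033]
jar [(0.73, [384, 274, 418, 319])]
can [(0.57, [398, 211, 425, 249])]
cup [(0.69, [338, 333, 382, 387])]
top 15.15 [0.576  0.3554 0.0697] [ 3.1413 -0.0001  0.0005] 0.005112819715494765 tip [0.441  0.3553 0.0807] [(0.4, [146.4, 186.8, 150.1, 194.0])]
-0.075 24 [ 0.0644 -0.0003 -0.0053]
jar [(0.84, [307, 136, 333, 171])]
can [(0.8, [217, 156, 249, 190])]
cup [(0.84, [387, 137, 421, 177])]
```

View pics/f7.png

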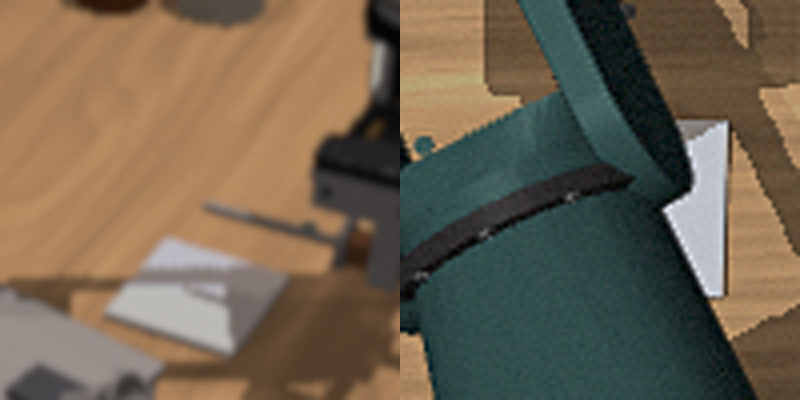

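The rod is level in the air, with the tip above the tile centre (scene crop, tip at (205,205)). The jar, can and cup are where they were, within 1–4 px. Handing in.

```bash
python3 -c "
from bench import *
o=get_obs();print(o['width'],abs(o['qvel']).max());print(close_job())"
```

```text
0.017743157716645364 0.0022705965365493927
the job is handed in; nothing more can be done
None
```

I lifted the gauge by its handle, pressed the zero button with the tip and seated the collar on the tube mouth. I then drew the rod out and handed the job in at about 15 s of the 66 s, holding the gauge level over the tile. No verdict was reported.

**Zero button:** the tip went in about 4.8 mm past the estimated contact point, where the force rose to about 11 N and motion stopped. The button joint itself can't be read. I also didn't check by camera that it sprang back out, but the tip was drawn well clear of it.

**Guide tube:** the collar reached a firm stop, with force rising to about 12 N with no further motion and no slip in the grip. By my measurements this was 98 mm in, about 2 mm short of the nominal 100 mm, which is within the measuring error.

**Final pose:**
- The tip is at about (0.441, 0.355, 0.081) m, within about 3 mm of the tile centre and about 7 cm above it.
- The rod is level within about 1° in the scene camera.
- The fingers are 17.7 mm apart on the handle and the arm is at rest.
- The top camera could not confirm the tip because the arm blocked its view.

**Jar, can and cup:** they appear where they started, within 1–4 pixels in the camera images. That includes the networks' own error.

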